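Draw the slotted packing plate from under a glued-up lamp and set it in the next jig

ROBOT

A 6-joint arm with a two-finger parallel gripper is mounted at the origin on the work surface; the furniture and walls round the work are solid. World frame = base frame: x ahead of the robot, y to its left, z up, the work surface at z = 0. Lengths are in m, angles in rad, forces in N, time in s.
With the tool pointing down it reaches from about 0.375 to 0.9 m from the base axis. Payload 3.1 kg.
Tool frame: the origin (TCP) lies on the centre line of the jaws, within the pads' length; the fingertips stand 8 mm ahead of it and the grasp point (between the pads) lies 11 mm behind it; z points along the fingers, y is the line along which they close (so a half turn about z gives the same grasp; the last joint's range is limited). The gripper opens to 85 mm and grips with 20 to 120 N. Pads are 22 mm wide; open, the fingers measure 114 mm over their backs; the gripper's body (76 mm by 85 mm) begins 54 mm behind the grasp point. The pads swing forward as they close: fully open they stand 13 mm farther back than shut.
Start: joints at [1.067, 0.527, 1.433, -0, 1.181, -0.178], TCP at [0.199, 0.592, 0.239] pointing down, gripper open.
Joint ranges: [-3.08, 3.08], [-0.75, 2.2], [0.22, 2.44], [-1.43, 4.57], [0, 2.65], [-2.85, 2.85]. Speed limits (rad/s): [2.79, 2.79, 3.14, 3.14, 3.14, 3.14].

INTERFACE

Orientations are given as a unit quaternion [x, y, z, w].
In Python, from station import * gives the robot as it stands.
- The arm moves only by the tool play_rows, never from a script. Its argument "rows" is a list of rows, each a list of 3 entries, a list of its own where there are three numbers: the turn, a rotation vector about the tool's x, y, z in degrees, then the shift along the tool's x, y, z in mm, then the closure, from 0 (fully open) to 1 (shut). In form: [[[ax, ay, az], [dx, dy, dz], jaw], ...]. A call has 1 to 12 rows; each row shifts and turns the commanded pose from where the row before left it, along the tool's axes as they then stand; what a row does not reach is not made up. A row lasts 1/12 s, in which the tool goes at most 41.7 mm and 7.16 degrees, less where a joint would pass 70% of its speed; a pose out of reach is approached as far as the arm can. A call with a gripper value outside its range is refused whole. The fingers move at their own pace and stop on an object; "grip_force" is the grip in N (left out, the last holds). Time passes only in rows, so rows that do not move let the fingers close. It gives the time, the measured TCP pose, the force, the opening and the grip force at its end, in the units of the state.
- sense(): the state, without advancing time (a new reading comes with each control period).
- snapshot(name): name is "side" or "top"; returns (picture, depth): 480x640x3 uint8, red, green, blue; 480x640 float32, m along the optical axis (not along the pixel's ray), 0 where there is no reading.
- get_calibration(name): a dict with "vfov" (degrees; the focal length in pixels is half the picture's height over the tangent of half this angle, whatever the lens; pixels are square), "cx", "cy" (the principal point, pixels), "k1" (the pictures are not rectified: a ray, as slopes to the right and down, at radius r is drawn at 1 + k1 r^2 times it, then the intrinsics apply), "xyz" and "attitude" of the camera in the world. Camera axes: x right, y down, z forward; pixel columns grow to the right and rows downward; lengths in m; the calibration is good to about 2 mm. A picture is of the moment at which its call begins. get_calibration takes no time and is no camera call.
- sign_off(): hands the job in; it is judged then, once.
The state is a dict: "t": time; "q": joint angles; "qd": joint speeds; "tau": joint torques, N m; "tcp_pos": TCP position; "tool_rot": TCP orientation; "force": force on the tool from outside, world axes, zero at the start; "ft_torque": the same for the moment, N m; "finger_gap": opening from 0.0 (shut) to 1.0 (fully open); "gripper_force": force on a finger pad.
Only numpy, scipy, OpenCV 4.12 (cv2) and the standard library are available. Lean on these libraries where they do the work, as an engineer would, in place of code of your own. Each camera call takes 0.05 s, during which the arm holds its last target. There are 200 camera calls.

TASK

The bamboo lamp on the left-hand jig was stacked up dry on an aluminium packing plate, which is locked by its T-shaped slot behind the jig's pin, hidden under the lamp. Without touching the lamp, take the plate by its wooden grip, ease it sideways until you feel it come free of the pin, and draw it out without forcing it, so that the lamp settles flat on its jig, still upright and stacked true. Then slide the plate gently onto the empty jig, its slot round the pin and fully home, and ease it to one side so that it is locked behind the pin, ready for the next lamp.

Things in the scene. Friction and masses are not known exactly. Their poses are not given: they have to be found in the camera images.
- plate: The packing plate: flat aluminium, 8 mm thick, 56 mm wide, 0.12 kg, with a T-shaped slot at its front and a 28 mm wide tail with a dark wooden grip. Origin: on the underside, in the middle of the slot's cross bar; x points to the open front, z up. Along x: rounded front tips at +32 mm, plain plate back to -103, tail and grip from -103 to -147 mm. At the start its x lies along jig_a's x.
- plate_slot (a point): Middle of the slot's cross bar, on the plate's top. Slot, right through: cross bar x -5.75 to +5.75, y -20 to +20 mm; open channel 11.5 mm wide (y -5.75 to +5.75) from it to the front, between two toes (x +5.75 to +32). The 10 mm pin has 1.5 mm play in both. Pin in an end of the cross bar: a toe catches it, locked; pin in line with the channel: the plate slides straight off along its -x.
- plate_grip (a point): Centre of the dark wooden grip on the plate's tail, 122 mm behind the plate's origin (plate x = -122 mm, y = 0), 14 mm above the underside of the plate. Grip block 46 mm long, 28 mm wide (pinch it across its width), its top 23 mm above the plate's underside; it overhangs the jig's edge, so the fingers may reach below it.
- jig_a: The lamp's jig, fixed: wooden board 160 x 150 mm (x -95 to +65, y -75 to +75 mm) on rubber feet, top 24 mm above the desk; two light wooden bearers, 4 mm thick (top 28 mm above the desk), lie along its x beyond y = +41 and -41 mm; between them the plate lies on the board. Origin: on the desk, z up. The plate is drawn out along the jig's -x, roughly to the robot's right.
- jig_a_mid (a point): On jig_a's middle line (x = y = 0), on the board's top. A 10 mm square steel pin, sides along x and y, top 43 mm above the desk, stands here, up to 3.5 mm to either side of y = 0: hidden by the lamp, so not known beforehand; it does not shift. At the start the plate is 10 to 11 mm off to the jig's +y, the pin in the -y end of its cross bar. Drawing the plate from under the lamp takes 2 to 6 N.
- jig_b: The empty jig, fixed to the desk to the right, built like jig_a and of the same height; origin and axes alike, its -x side turned to the robot, from where the plate slides in along +x, between the bearers. When home the plate's x lies along the jig's x.
- jig_b_seat (a point): On the empty jig: the point on the board's top (24 mm above the desk) in the middle of its square pin, which likewise may stand up to 3.5 mm off the middle line. Plate fully home: the pin is in the cross bar of the T-slot (plate x within 0.75 mm of it); locked: the plate shifted sideways, 14 mm or so to either side, until the pin reaches the end of the cross bar.
- foot: The lamp's foot: dark round wooden disc, 108 mm across, 18 mm thick, with a 23 mm through bore that stands loosely round the pin and holds the lamp back when the plate is drawn. Origin: centre of its underside, z up. At the start it stands on the plate, 32 mm above the desk; when settled it stands on the bearers, 28 mm above the desk.
- foot_top (a point): Point on the foot's axis 30 mm above its underside: where the middle of the bamboo body's underside belongs.
- riser: Light round wooden disc, 98 mm across, 12 mm thick, lying loose on the foot. Origin: centre of its underside.
- lamp_body: The bamboo body of the lamp, open at the top, 94 mm across, 120 mm high, standing loose on the riser. Origin: centre of its underside. The whole lamp weighs 0.2 to 0.4 kg.
- glue: Bystander: white glue bottle with an orange tip, 47 mm across, 148 mm high, standing left of the lamp. Origin: centre of its underside.
- bulb: Bystander: white LED bulb, 121 mm long, lying left of the lamp. Origin: under its middle.
- file: Bystander: flat steel file, 16 x 200 x 4 mm, lying along the back edge of the desk between the jigs. Origin: under its middle.
- tube: Bystander: short brown cardboard tube, 68 mm across, 72 mm high, standing to the right of the empty jig. Origin: centre of its underside.

How it is judged:
By the outcome, as a careful person would: the job done as asked, in the order asked, and still so for the second after the job is handed in, with the robot touching nothing.
It also fails if it takes over 72 s, if anything falls off the work surface, if the arm or the gripper's body presses on something with over 40 N, if the wrist force passes 120 N, or if a joint passes its speed limit or range.

## Working session

There is one attempt and no reset: what is moved stays moved. The work goes in short steps, Python scripts to look and compute and a tool call to move; the robot and the scene stay as the last step left them, time stands still between calls to the robot, and variables do not carry over. Pictures are saved under pics/ and viewed, at most 10 in all, crops included, and the job is handed in when it is done.

Besides the shell and the picture viewer there is one more tool, called after ">>>" by a JSON object that holds its "op" and its "data". play_rows: Moves the arm, as the interface text tells. Its arguments: {"type":"object","properties":{"rows":{"type":"array","items":{"type":"array"}},"grip_force":{"type":"number"}},"required":["rows"]}

```bash
mkdir -p pics
cat > h.py <<'E'
from station import *
import numpy as np, cv2
from scipy.spatial.transform import Rotation as R
def cal(n):
    c=get_calibration(n); f=240/np.tan(np.radians(c["vfov"])/2)
    K=np.array([[f,0,c["cx"]],[0,f,c["cy"]],[0,0,1]]); a=np.array(c["attitude"],float)
    Rm=R.from_quat(a).as_matrix() if a.size==4 else a.reshape(3,3)
    return K,np.array([c["k1"],0,0,0,0.]),Rm,np.array(c["xyz"])
def rays(n,uv):
    K,d,Rm,p=cal(n); s=cv2.undistortPoints(np.array(uv,float).reshape(-1,1,2),K,d).reshape(-1,2)
    return p,np.c_[s,np.ones(len(s))]@Rm.T
def onplane(n,uv,z):
    p,r=rays(n,uv); return p+r*((z-p[2])/r[:,2])[:,None]
def proj(n,P):
    K,d,Rm,p=cal(n); c=(np.atleast_2d(P)-p)@Rm
    return cv2.projectPoints(c.reshape(-1,1,3),np.zeros(3),np.zeros(3),K,d)[0].reshape(-1,2)
def save(n,name):
    im,d=snapshot(n); cv2.imwrite(f"pics/{name}.png",im[:,:,::-1]); np.save(f"pics/{name}.npy",d); return im,d
E
python3 - <<'E'
from h import *
for n in("top","side"):
    save(n,n+"0"); c=get_calibration(n); print(c)
s=sense();print(s)
E
```

```text
{'vfov': 44.02262982957901, 'cx': 320.5264196144738, 'cy': 251.88605434654633, 'k1': 0.05463460821975605, 'xyz': array([ 0.39486877, -0.04969349,  1.70493937]), 'attitude': array([ 0.70884575, -0.70374871,  0.03323789, -0.03421553])}
{'vfov': 55.14011327845057, 'cx': 327.0346353310256, 'cy': 240.98417977345895, 'k1': -0.012322641747568813, 'xyz': array([0.70283084, 0.50294282, 1.0599585 ]), 'attitude': array([ 0.13762842,  0.95607912, -0.25523556, -0.04273105])}
{'t': 0.1, 'q': array([ 1.06750589e+00,  5.28362025e-01,  1.43377684e+00, -2.04258678e-06,
        1.18138195e+00, -1.78522928e-01]), 'qd': array([-8.80270473e-05, -2.04252658e-03, -8.46880037e-04, -1.92369959e-03,
        1.17403137e-03, -1.54888398e-04]), 'tau': array([ 5.89144111e-05, -4.43309784e+01, -1.78586787e+01, -2.05214515e-04,
        3.86926898e-03, -5.29112668e-06]), 'tcp_pos': array([0.19911102, 0.59177798, 0.23843747]), 'tool_rot': array([ 1.61670599e-01,  9.86844308e-01, -9.08914158e-04, -3.21441841e-04]), 'force': array([-0.43714518, -0.36407996,  0.23231204]), 'ft_torque': array([0.00802905, 0.03317324, 0.01777385]), 'gripper_force': 0.0, 'finger_gap': 0.9980193377669405}
```

View pics/top0.png

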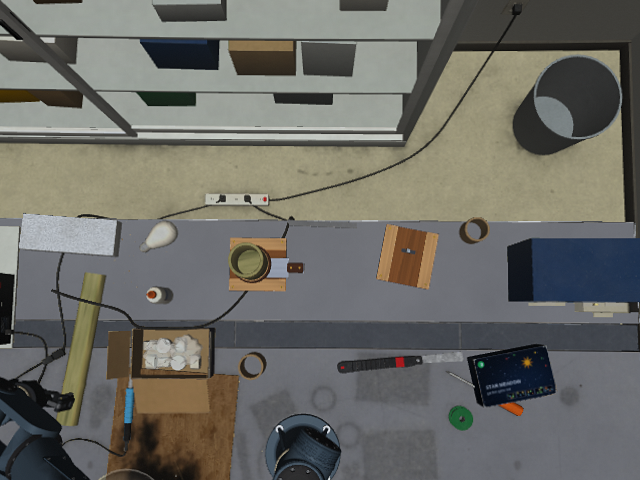

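View pics/side0.png

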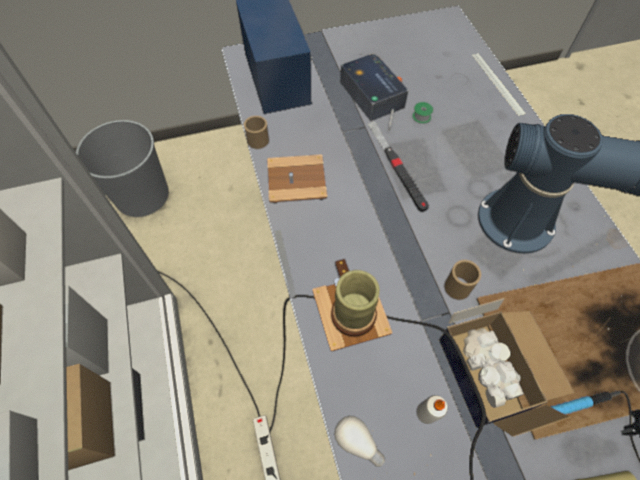

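Top view: lamp at about (250,262), grip at (296,268), jig_b at (408,257) with its pin at (408,251), tube at (474,230). Side view: grip (342,268), jig_b (297,178).

Run:
```python
from h import *
for n,ra,rb in(("top",(220,228,310,300),(365,215,450,300)),("side",(300,250,400,355),(255,145,340,210))):
    im=cv2.imread(f"pics/{n}0.png"); hsv=cv2.cvtColor(im,cv2.COLOR_BGR2HSV)
    for nm,(x0,y0,x1,y1) in(("A",ra),("B",rb)):
        m=((hsv[...,1]>75)&(hsv[...,0]<22)).astype(np.uint8); k=np.zeros_like(m);k[y0:y1,x0:x1]=1; m*=k
        light=((hsv[...,2]>165)&(m>0)).astype(np.uint8)
        for lab,mm in(("wood",m),("light",light)):
            cs,_=cv2.findContours(mm,cv2.RETR_EXTERNAL,cv2.CHAIN_APPROX_NONE)
            for c in sorted(cs,key=cv2.contourArea)[::-1][:2]:
                r=cv2.minAreaRect(c); b=cv2.boxPoints(r)
                w=onplane(n,b,0.028)[:,:2]; e=np.linalg.norm(np.diff(w,axis=0),axis=1)
                print(n,nm,lab,cv2.contourArea(c),"ctr",w.mean(0).round(4),"edges",e[:2].round(3),"ang",np.degrees(np.arctan2(*(w[1]-w[0])[::-1])).round(2),w.round(3).tolist())
t=cv2.imread("pics/top0.png"); s=cv2.imread("pics/side0.png")
r=lambda i,x0,y0,x1,y1:cv2.resize(i[y0:y1,x0:x1],(400,300),interpolation=cv2.INTER_CUBIC)
cv2.imwrite("pics/z0.png",np.vstack([np.hstack([r(t,225,230,313,296),r(t,365,222,453,288)]),np.hstack([r(s,300,250,400,325),r(s,250,145,350,220)])]))
```

```text
top A wood 1402.5 ctr [0.52   0.1313] edges [0.162 0.148] ang -89.58 [[0.593, 0.213], [0.594, 0.052], [0.447, 0.05], [0.446, 0.21]]
top A wood 121.5 ctr [0.5105 0.0265] edges [0.042 0.026] ang -89.59 [[0.523, 0.048], [0.523, 0.005], [0.498, 0.005], [0.498, 0.048]]
top A light 377.5 ctr [0.4617 0.1329] edges [0.029 0.155] ang 0.01 [[0.449, 0.21], [0.477, 0.21], [0.475, 0.055], [0.446, 0.055]]
top A light 347.5 ctr [0.578  0.1323] edges [0.156 0.031] ang -89.58 [[0.593, 0.211], [0.594, 0.055], [0.563, 0.054], [0.562, 0.21]]
top B wood 2860.0 ctr [ 0.545  -0.2917] edges [0.16  0.151] ang -11.09 [[0.48, -0.202], [0.638, -0.233], [0.609, -0.382], [0.453, -0.35]]
top B light 471.0 ctr [ 0.557  -0.2352] edges [0.156 0.032] ang -10.94 [[0.483, -0.204], [0.637, -0.234], [0.631, -0.266], [0.477, -0.236]]
top B light 449.0 ctr [ 0.5344 -0.3487] edges [0.155 0.033] ang -10.73 [[0.461, -0.318], [0.614, -0.347], [0.608, -0.379], [0.455, -0.35]]
side A wood 2039.5 ctr [0.519  0.1337] edges [0.163 0.165] ang -178.76 [[0.596, 0.054], [0.434, 0.05], [0.447, 0.215], [0.599, 0.215]]
side A wood 117.5 ct
[... 245 characters left out ...]
.215]]
side A light 324.0 ctr [0.4641 0.1685] edges [0.036 0.094] ang -174.77 [[0.482, 0.123], [0.446, 0.12], [0.447, 0.214], [0.481, 0.217]]
side B wood 2353.5 ctr [ 0.5465 -0.2874] edges [0.167 0.158] ang 170.15 [[0.614, -0.379], [0.45, -0.35], [0.484, -0.196], [0.638, -0.224]]
side B wood 14.0 ctr [ 0.6205 -0.4289] edges [0.026 0.008] ang 163.97 [[0.632, -0.436], [0.607, -0.429], [0.609, -0.421], [0.634, -0.429]]
side B light 575.0 ctr [ 0.5564 -0.2348] edges [0.159 0.039] ang 169.18 [[0.631, -0.269], [0.474, -0.239], [0.483, -0.201], [0.637, -0.23]]
side B light 458.0 ctr [ 0.5345 -0.3461] edges [0.158 0.036] ang 168.92 [[0.608, -0.379], [0.454, -0.348], [0.462, -0.314], [0.614, -0.344]]
```

View pics/z0.png

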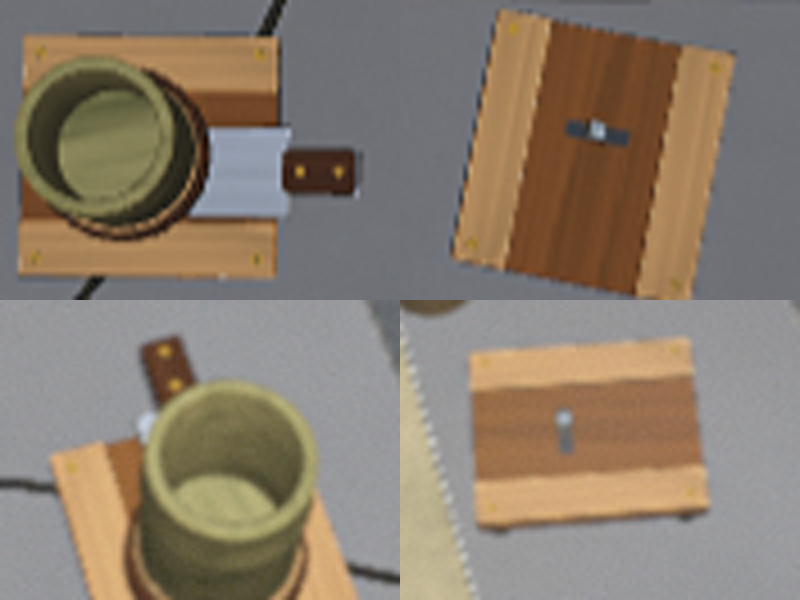

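Crop: the plate is between the bearers, grip dark with two brass dots, fully clear of jig_a's edge; jig_b's pin is at about (408.3,250.6) top and (291,174.5) side. The grip's centre agrees in both views, at about (0.510, 0.0265), which fits the jig geometry (y = 0.147-0.122). Going above it.

>>> {"op": "play_rows", "data": {"rows": [[[0,0,0],[-30,-27,0],0],[[0,0,0],[-30,-27,0],0],[[0,0,0],[-30,-27,0],0],[[0,0,0],[-30,-27,0],0],[[0,0,0],[-30,-27,0],0],[[0,0,0],[-30,-27,0],0],[[0,0,0],[-30,-27,0],0],[[0,0,0],[-30,-27,0],0],[[0,0,0],[-30,-27,0],0],[[0,0,0],[-30,-27,0],0],[[0,0,0],[-30,-27,0],0],[[0,0,0],[-30,-27,0],0]]}}

```text
t: 1.1
tcp_pos: [0.4375, 0.1685, 0.2392]
tool_rot: [0.162, 0.987, -0.0, -0.0]
force: [0.6, 0.6, -0.1]
finger_gap: 1.0
gripper_force: 0.0
```

>>> {"op": "play_rows", "data": {"rows": [[[0,0,0],[-30,-27,0],0],[[0,0,0],[-30,-27,0],0],[[0,0,0],[-30,-27,0],0],[[0,0,0],[-25,-32,0],0],[[0,0,6.5],[0,0,0],0],[[0,0,6.5],[0,0,0],0],[[0,0,6.5],[0,0,0],0],[[0,0,6.5],[0,0,0],0],[[0,0,6.5],[0,0,0],0],[[0,0,6.5],[0,0,0],0],[[0,0,6.5],[0,0,0],0],[[0,0,6.5],[0,0,0],0]]}}

```text
t: 2.1
tcp_pos: [0.5098, 0.0266, 0.2389]
tool_rot: [0.58, 0.814, -0.0, -0.0]
force: [0.8, -0.6, -0.3]
finger_gap: 0.998
gripper_force: 0.0
```

```bash
cat >> h.py <<'E'
def st():
    s=sense(); r=R.from_quat(s["tool_rot"]); 
    y=r.as_matrix()[:,1]; z=r.as_matrix()[:,2]
    print("t",round(s["t"],2),"tcp",s["tcp_pos"].round(4),"yawY",np.degrees(np.arctan2(y[1],y[0])).round(2),"z",z.round(4),"F",s["force"].round(2),"gap",round(s["finger_gap"],3),"gf",round(s["gripper_force"],1),"q6",s["q"][5].round(2)); return s
def to(P,yaw):
    s=st(); r=R.from_quat(s["tool_rot"]); M=r.as_matrix()
    ye=np.radians(yaw); y=np.array([np.cos(ye),np.sin(ye),0]); z=np.array([0,0,-1.]); x=np.cross(y,z)
    T=R.from_matrix(np.c_[x,y,z]); d=np.array(P)-s["tcp_pos"]
    print("turn(tool)",np.degrees((r.inv()*T).as_rotvec()).round(2),"shift before turn",(M.T@d*1e3).round(1),"after turn",(T.as_matrix().T@d*1e3).round(1))
E
python3 - <<'E'
from h import *
# grip from top picture & side: dark wood
for n,(x0,y0,x1,y1),pin in(("top",(286,258,310,280),(408.3,250.6)),("side",(330,255,350,280),(291,174.5))):
    im=cv2.imread(f"pics/{n}0.png"); g=im.max(2); m=np.zeros(g.shape,np.uint8); m[y0:y1,x0:x1]=(g[y0:y1,x0:x1]<95)
    m=cv2.morphologyEx(m,cv2.MORPH_CLOSE,np.ones((3,3)))
    c=max(cv2.findContours(m,0,1)[0],key=cv2.contourArea); r=cv2.minAreaRect(c); w=onplane(n,cv2.boxPoints(r),.047)
    print(n,"grip",w.mean(0).round(4),np.linalg.norm(np.diff(w,axis=0),axis=1).round(4),"ang",np.degrees(np.arctan2(*(w[1]-w[0])[1::-1])).round(1),"pinB",onplane(n,[pin],.043).round(4))
to((.5095,.0262,.10),.6)
E
```

```text
top grip [0.5106 0.0229 0.047 ] [0.0476 0.028  0.0475] ang -89.6 pinB [[ 0.5593 -0.2933  0.043 ]]
side grip [0.5226 0.0291 0.047 ] [0.0071 0.0383 0.007 ] ang -174.1 pinB [[ 0.5599 -0.2892  0.043 ]]
t 2.1 tcp [0.5098 0.0266 0.2389] yawY 19.06 z [-1.e-03  2.e-04 -1.e+00] F [ 0.76 -0.64 -0.32] gap 0.998 gf 0.0 q6 -0.5
turn(tool) [-0.05 -0.02 18.46] shift before turn [ -0.3  -0.2 138.9] after turn [ -0.4  -0.3 138.9]
```

>>> {"op": "play_rows", "data": {"rows": [[[0,0,6.2],[0,0,0],0],[[0,0,6.2],[0,0,0],0],[[0,0,6.1],[0,0,0],0],[[0,0,0],[0,0,30],0],[[0,0,0],[0,0,30],0],[[0,0,0],[0,0,30],0],[[0,0,0],[0,0,30],0],[[0,0,0],[0,0,30],0],[[0,0,0],[0,0,0],0]]}}

```text
t: 2.85
tcp_pos: [0.5061, 0.0271, 0.0844]
tool_rot: [0.702, 0.712, -0.003, -0.005]
force: [-0.1, -0.1, -0.3]
finger_gap: 1.002
gripper_force: 0.0
```

Run:
```python
from h import *
to((.5100,.0252,.027),.5)
save("side","s1")
i=cv2.imread("pics/s1.png"); cv2.imwrite("pics/s1c.png",cv2.resize(i[210:330,280:440],(800,600),interpolation=cv2.INTER_CUBIC))
```

```text
t 2.85 tcp [0.5061 0.0271 0.0844] yawY 0.88 z [-0.0116  0.0019 -0.9999] F [-0.08 -0.13 -0.26] gap 1.002 gf 0.0 q6 -0.18
turn(tool) [-0.66 -0.12  0.38] shift before turn [-2.1  4.5 57.3] after turn [-1.9  3.9 57.4]
```

View pics/s1c.png

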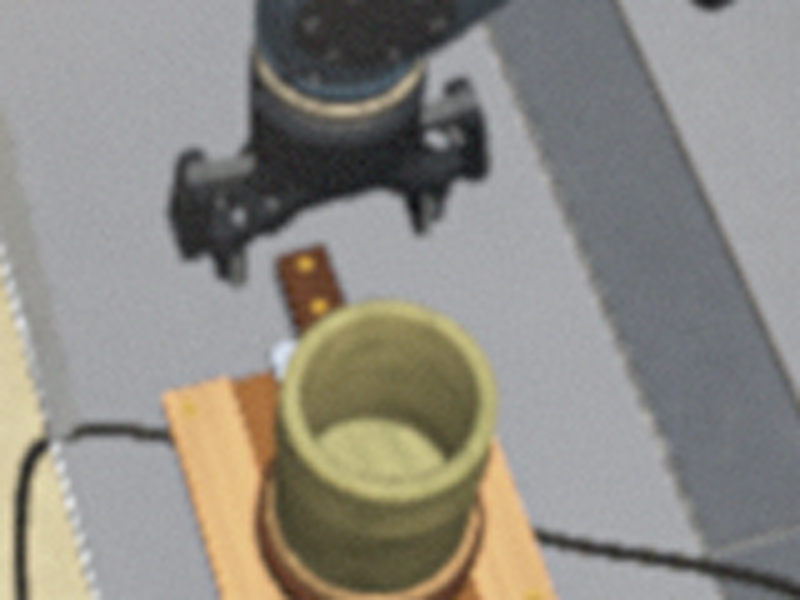

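The open jaws straddle the grip (crop (315,290)), which lies clear of the lamp. Next I correct and descend.

>>> {"op": "play_rows", "data": {"rows": [[[0,0,0],[0,0,10],0],[[0,0,0],[0,0,10],0],[[0,0,0],[0,0,0],0],[[0,0,0],[0,0,0],0],[[0,0,0],[0,0,0],0]]}}

```text
t: 3.32
tcp_pos: [0.5107, 0.0265, 0.0702]
tool_rot: [0.702, 0.713, 0.0, 0.001]
force: [0.3, -0.2, -0.4]
finger_gap: 0.998
gripper_force: 0.0
```

```bash
python3 -c "
from h import *
to((.5100,.0252,.027),.5)"
```

```text
t 3.32 tcp [0.5107 0.0265 0.0702] yawY 0.9 z [ 1.7e-03 -3.0e-04 -1.0e+00] F [ 0.26 -0.23 -0.43] gap 0.998 gf 0.0 q6 -0.18
turn(tool) [0.1  0.02 0.4 ] shift before turn [-1.3 -0.8 43.2] after turn [-1.3 -0.7 43.2]
```

>>> {"op": "play_rows", "data": {"rows": [[[0,0,0.4],[-1,-0.5,10],0],[[0,0,0],[0,0,11],0],[[0,0,0],[0,0,11],0.2],[[0,0,0],[0,0,11],0.4],[[0,0,0],[0,0,0],0.5],[[0,0,0],[0,0,0],0.55],[[0,0,0],[0,0,0],0.6],[[0,0,0],[0,0,0],0.62]], "grip_force": 30}}

```text
t: 3.98
tcp_pos: [0.5098, 0.0255, 0.0264]
tool_rot: [0.704, 0.71, 0.0, 0.0]
force: [0.6, 0.4, -0.1]
finger_gap: 0.379
gripper_force: 0.0
```

```bash
python3 -c "
from h import *
to((.5100,.0252,.027),.5)"
```

```text
t 3.98 tcp [0.5098 0.0255 0.0264] yawY 0.49 z [ 4.e-04 -1.e-04 -1.e+00] F [ 0.57  0.43 -0.06] gap 0.379 gf 0.0 q6 -0.18
turn(tool) [ 0.02  0.   -0.01] shift before turn [-0.3  0.2 -0.6] after turn [-0.3  0.2 -0.6]
```

>>> {"op": "play_rows", "data": {"rows": [[[0,0,0],[0,0,0],0.64],[[0,0,0],[0,0,0],0.65],[[0,0,0],[0,0,0],0.66],[[0,0,0],[0,0,0],0.67]]}}

```text
t: 4.32
tcp_pos: [0.5101, 0.0255, 0.0267]
tool_rot: [0.704, 0.71, 0.0, 0.0]
force: [-0.4, -0.3, 1.4]
finger_gap: 0.328
gripper_force: 1.5
```

>>> {"op": "play_rows", "data": {"rows": [[[0,0,0],[0,0,0],0.68],[[0,0,0],[0,0,0],0.7],[[0,0,0],[0,0,0],0.75],[[0,0,0],[0,0,0],0.8],[[0,0,0],[0,0,0],1],[[0,0,0],[0,0,0],1]]}}

```text
t: 4.82
tcp_pos: [0.5102, 0.0255, 0.0268]
tool_rot: [0.704, 0.71, 0.0, 0.001]
force: [0.1, 0.3, 5.4]
finger_gap: 0.318
gripper_force: 30.2
```

```bash
python3 -c "
from h import *
s=st();print(s['ft_torque'].round(3))"
```

```text
t 4.82 tcp [0.5102 0.0255 0.0268] yawY 0.48 z [ 1.4e-03 -2.0e-04 -1.0e+00] F [0.12 0.25 5.39] gap 0.318 gf 30.2 q6 -0.18
[ 0.094 -0.058 -0.115]
```

>>> {"op": "play_rows", "data": {"rows": [[[0,0,0],[0,0,-0.5],1],[[0,0,0],[-0.5,0,0],1],[[0,0,0],[-0.5,0,0],1],[[0,0,0],[0,0,0],1]]}}

```text
t: 5.15
tcp_pos: [0.5098, 0.0248, 0.0268]
tool_rot: [0.704, 0.71, 0.0, 0.0]
force: [1.1, 3.4, 2.4]
finger_gap: 0.327
gripper_force: 29.8
```

>>> {"op": "play_rows", "data": {"rows": [[[0,0,0],[-0.5,0,0],1],[[0,0,0],[-0.5,0,0],1],[[0,0,0],[0,0,0],1],[[0,0,0],[0,0,0],1]]}}

```text
t: 5.48
tcp_pos: [0.5097, 0.0246, 0.0268]
tool_rot: [0.704, 0.71, 0.001, -0.0]
force: [0.6, 7.3, 2.2]
finger_gap: 0.322
gripper_force: 29.9
```

>>> {"op": "play_rows", "data": {"rows": [[[0,0,0],[0,0.5,0],1],[[0,0,0],[0,0.5,0],1],[[0,0,0],[0,0.5,0],1],[[0,0,0],[0,0.5,0],1],[[0,0,0],[0,0.5,0],1],[[0,0,0],[0,0.5,0],1],[[0,0,0],[0,0.5,0],1],[[0,0,0],[0,0.5,0],1],[[0,0,0],[0,0.5,0],1],[[0,0,0],[0,0.5,0],1],[[0,0,0],[0,0,0],1]]}}

```text
t: 6.4
tcp_pos: [0.5101, 0.0246, 0.0269]
tool_rot: [0.704, 0.711, -0.003, -0.004]
force: [-6.0, 4.5, 9.3]
finger_gap: 0.32
gripper_force: 30.4
```

```bash
python3 -c "
from h import *
s=st();print(s['ft_torque'].round(3))"
```

```text
t 6.4 tcp [0.5101 0.0246 0.0269] yawY 0.58 z [-0.0092  0.0014 -1.    ] F [-6.04  4.48  9.35] gap 0.32 gf 30.4 q6 -0.18
[0.562 0.662 0.102]
```

>>> {"op": "play_rows", "data": {"rows": [[[0,0,0],[0,0.5,0],1],[[0,0,0],[0,0.5,0],1],[[0,0,0],[0,0.5,0],1],[[0,0,0],[0,0.5,0],1],[[0,0,0],[0,0,0],1],[[0,0,0],[0,0,0],1]]}}

```text
t: 6.9
tcp_pos: [0.5107, 0.0245, 0.0269]
tool_rot: [0.703, 0.711, -0.004, -0.005]
force: [-7.2, 1.9, 11.1]
finger_gap: 0.323
gripper_force: 30.3
```

```bash
python3 -c "
from h import *
s=st();print(s['ft_torque'].round(3),s['q'].round(4))"
```

```text
t 6.9 tcp [0.5107 0.0245 0.0269] yawY 0.64 z [-0.0121  0.0012 -0.9999] F [-7.22  1.9  11.09] gap 0.323 gf 30.3 q6 -0.18
[0.337 0.981 0.218] [-1.7040e-01  7.3800e-01  1.8546e+00 -1.6000e-03  5.6110e-01 -1.8020e-01]
```

>>> {"op": "play_rows", "data": {"rows": [[[0,0,0],[0,0,-0.5],1],[[0,0,0],[0,0,-0.5],1],[[0,0,0],[0,0.5,0],1],[[0,0,0],[0,0.5,0],1],[[0,0,0],[0,0.5,0],1],[[0,0,0],[0,0.5,0],1],[[0,0,0],[0,0.5,0],1],[[0,0,0],[0,0.5,0],1],[[0,0,0],[0,0,0],1],[[0,0,0],[0,0,0],1]]}}

```text
t: 7.73
tcp_pos: [0.5146, 0.0245, 0.027]
tool_rot: [0.703, 0.711, -0.004, -0.004]
force: [-5.4, 2.2, 2.9]
finger_gap: 0.322
gripper_force: 30.2
```

```bash
python3 -c "
from h import *
s=st();print(s['ft_torque'].round(3))"
```

```text
t 7.73 tcp [0.5146 0.0245 0.027 ] yawY 0.71 z [-1.090e-02  9.000e-04 -9.999e-01] F [-5.45  2.18  2.91] gap 0.322 gf 30.2 q6 -0.18
[0.358 0.676 0.462]
```

>>> {"op": "play_rows", "data": {"rows": [[[0,0,0],[-0.5,0.5,0],1],[[0,0,0],[-0.5,0.5,0],1],[[0,0,0],[0,0.5,0],1],[[0,0,0],[0,0.5,0],1],[[0,0,0],[0,0,0],1],[[0,0,0],[0,0,0],1]]}}

```text
t: 8.23
tcp_pos: [0.5148, 0.0244, 0.027]
tool_rot: [0.703, 0.711, -0.004, -0.006]
force: [-7.5, 5.8, 5.0]
finger_gap: 0.323
gripper_force: 30.6
```

>>> {"op": "play_rows", "data": {"rows": [[[0,0,0],[0,0.5,0],1],[[0,0,0],[0,0.5,0],1],[[0,0,0],[0,0,0],1],[[0,0,0],[0,0,0],1]]}}

```text
t: 8.57
tcp_pos: [0.5152, 0.0243, 0.027]
tool_rot: [0.702, 0.712, -0.005, -0.006]
force: [-7.6, 4.8, 6.0]
finger_gap: 0.323
gripper_force: 30.8
```

```bash
python3 -c "
from h import *
s=st();print(s['ft_torque'].round(3))"
```

```text
t 8.57 tcp [0.5152 0.0243 0.027 ] yawY 0.74 z [-0.0157  0.0019 -0.9999] F [-7.64  4.85  6.03] gap 0.323 gf 30.8 q6 -0.18
[0.664 1.152 0.544]
```

>>> {"op": "play_rows", "data": {"rows": [[[0,0,0],[0,0.5,0],1],[[0,0,0],[0,0.5,0],1],[[0,0,0],[0,0.5,0],1],[[0,0,0],[0,0,0],1],[[0,0,0],[0,0,0],1]]}}

```text
t: 8.98
tcp_pos: [0.5156, 0.0243, 0.027]
tool_rot: [0.702, 0.712, -0.006, -0.007]
force: [-10.1, 4.1, 7.5]
finger_gap: 0.323
gripper_force: 31.2
```

>>> {"op": "play_rows", "data": {"rows": [[[0,0,0],[0,0.5,0],1],[[0,0,0],[0,0.5,0],1],[[0,0,0],[0,0,0],1],[[0,0,0],[0,0,0],1]]}}

```text
t: 9.32
tcp_pos: [0.5157, 0.0243, 0.027]
tool_rot: [0.702, 0.712, -0.006, -0.008]
force: [-11.8, 2.1, 9.5]
finger_gap: 0.32
gripper_force: 31.5
```

```bash
python3 -c "
from h import *
s=st();print(s['ft_torque'].round(3))"
```

```text
t 9.32 tcp [0.5157 0.0243 0.027 ] yawY 0.81 z [-0.0199  0.0019 -0.9998] F [-11.81   2.06   9.49] gap 0.32 gf 31.5 q6 -0.18
[0.416 1.55  0.681]
```

>>> {"op": "play_rows", "data": {"rows": [[[0,0,0],[0,0,-0.5],1],[[0,0,0],[0,0,-0.5],1],[[0,0,0],[0,0,0],1],[[0,0,0],[0,0,0],1]]}}

```text
t: 9.65
tcp_pos: [0.5211, 0.0233, 0.0276]
tool_rot: [0.703, 0.711, -0.003, -0.003]
force: [-5.0, 2.2, -3.3]
finger_gap: 0.323
gripper_force: 30.6
```

```bash
python3 -c "
from h import *
s=st();print(s['ft_torque'].round(3))"
```

```text
t 9.65 tcp [0.5211 0.0233 0.0276] yawY 0.7 z [-8.9e-03  5.0e-04 -1.0e+00] F [-4.98  2.19 -3.29] gap 0.323 gf 30.6 q6 -0.18
[0.25  0.742 0.602]
```

>>> {"op": "play_rows", "data": {"rows": [[[0,0,0],[0,-0.5,0],1],[[0,0,0],[0,-0.5,0],1],[[0,0,0],[-0.5,-0.5,0.2],1],[[0,0,0],[-0.5,-0.5,0.1],1],[[0,0,0],[-0.5,-0.5,0],1],[[0,0,0],[-0.5,0,0],1],[[0,0,0],[0,0,0],1],[[0,0,0],[0,0,0],1]]}}

```text
t: 10.32
tcp_pos: [0.5207, 0.021, 0.0279]
tool_rot: [0.704, 0.711, -0.001, -0.002]
force: [-3.9, 3.5, -3.5]
finger_gap: 0.324
gripper_force: 30.3
```

```bash
python3 -c "
from h import *
s=st();print(s['ft_torque'].round(3))"
```

```text
t 10.32 tcp [0.5207 0.021  0.0279] yawY 0.58 z [-4.6e-03  5.0e-04 -1.0e+00] F [-3.93  3.51 -3.48] gap 0.324 gf 30.3 q6 -0.18
[0.343 0.603 0.477]
```

>>> {"op": "play_rows", "data": {"rows": [[[0,0,0],[-1,-0.5,0.2],1],[[0,0,0],[-1,-0.5,0.2],1],[[0,0,0],[-1,-0.5,0.2],1],[[0,0,0],[-1,-0.5,0],1],[[0,0,0],[-1,0,0],1],[[0,0,0],[-1,0,0],1],[[0,0,0],[-1,0,0],1],[[0,0,0],[-1,0,0],1]]}}

```text
t: 10.98
tcp_pos: [0.5205, 0.0126, 0.0279]
tool_rot: [0.704, 0.71, -0.0, -0.0]
force: [-4.1, 4.1, -3.1]
finger_gap: 0.322
gripper_force: 30.2
```

```bash
python3 -c "
from h import *
s=st();print(s['ft_torque'].round(3))"
```

```text
t 10.98 tcp [0.5205 0.0126 0.0279] yawY 0.51 z [-7.e-04  0.e+00 -1.e+00] F [-4.14  4.11 -3.14] gap 0.322 gf 30.2 q6 -0.2
[0.269 0.526 0.401]
```

>>> {"op": "play_rows", "data": {"rows": [[[0,0,0],[-1.5,-0.5,0.3],1],[[0,0,0],[-1.5,-0.5,0.3],1],[[0,0,0],[-1.5,-0.5,0.2],1],[[0,0,0],[-1.5,-0.5,0],1],[[0,0,0],[-1.5,-0.2,0],1],[[0,0,0],[-1.5,0,0],1],[[0,0,0],[-1.5,0,0],1],[[0,0,0],[-1.5,0,0],1]]}}

```text
t: 11.65
tcp_pos: [0.5196, 0.0001, 0.0274]
tool_rot: [0.704, 0.71, 0.001, 0.001]
force: [-0.5, 2.5, -1.9]
finger_gap: 0.323
gripper_force: 30.0
```

```bash
python3 -c "
from h import *
s=st();print(s['ft_torque'].round(3))"
```

```text
t 11.65 tcp [5.196e-01 1.000e-04 2.740e-02] yawY 0.45 z [ 2.1e-03 -4.0e-04 -1.0e+00] F [-0.5   2.46 -1.93] gap 0.323 gf 30.0 q6 -0.22
[ 0.237  0.078 -0.008]
```

Free and clean, with 2.5 N of draw force. Continuing straight out, slowly.

>>> {"op": "play_rows", "data": {"rows": [[[0,0,0],[-2,0,0.1],1],[[0,0,0],[-2,0,0.1],1],[[0,0,0],[-2,0,0],1],[[0,0,0],[-2,0,0],1],[[0,0,0],[-2,0,0],1],[[0,0,0],[-2,0,0],1],[[0,0,0],[-2,0,0],1],[[0,0,0],[-2,0,0],1],[[0,0,0],[-2,0,0],1],[[0,0,0],[-2,0,0],1],[[0,0,0],[-2,0,0],1],[[0,0,0],[-2,0,0],1]]}}

```text
t: 12.65
tcp_pos: [0.5189, -0.0236, 0.0269]
tool_rot: [0.704, 0.71, -0.0, 0.0]
force: [1.0, 2.8, -0.2]
finger_gap: 0.325
gripper_force: 30.2
```

>>> {"op": "play_rows", "data": {"rows": [[[0,0,0],[-2,0,0],1],[[0,0,0],[-2,0,0],1],[[0,0,0],[-2,0,0],1],[[0,0,0],[-2,0,0],1],[[0,0,0],[-2,0,0],1],[[0,0,0],[-2,0,0],1],[[0,0,0],[-2,0,0],1],[[0,0,0],[-2,0,0],1],[[0,0,0],[-2,0,0],1],[[0,0,0],[-2,0,0],1],[[0,0,0],[-2,0,0],1],[[0,0,0],[0,0,0],1]]}}

```text
t: 13.65
tcp_pos: [0.5192, -0.0459, 0.0269]
tool_rot: [0.704, 0.71, -0.0, 0.0]
force: [-0.2, -0.7, -1.0]
finger_gap: 0.325
gripper_force: 30.2
```

Run:
```python
from h import *
s=st();print(s['ft_torque'].round(3))
a,_=save("side","s2"); b,_=save("top","t2")
r=lambda i,x0,y0,x1,y1:cv2.resize(i[y0:y1,x0:x1,::-1],(400,450),interpolation=cv2.INTER_CUBIC)
cv2.imwrite("pics/c2.png",np.hstack([r(a,290,215,402,341),r(b,225,215,325,327)]))
```

```text
t 13.65 tcp [ 0.5192 -0.0459  0.0269] yawY 0.5 z [ 2.e-04 -5.e-04 -1.e+00] F [-0.22 -0.71 -1.04] gap 0.325 gf 30.2 q6 -0.31
[0.057 0.119 0.003]
```

View pics/c2.png

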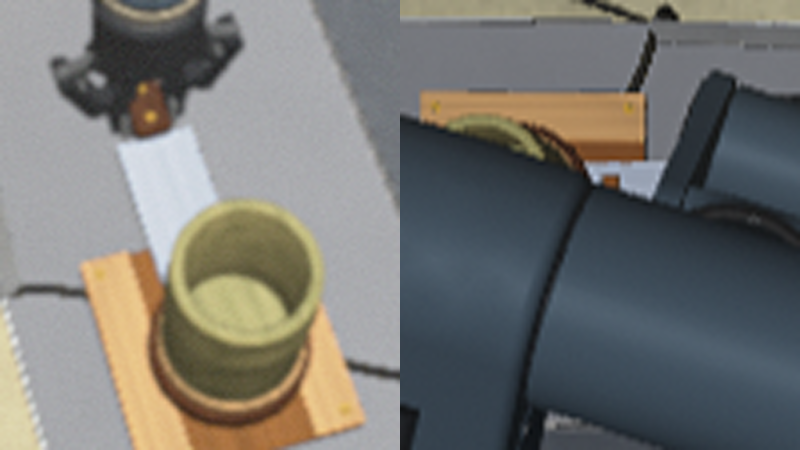

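Side crop: the lamp stands upright at about (240,310) and the plate's mostly out, its slot near the foot's edge. Drawing the last part clear.

>>> {"op": "play_rows", "data": {"rows": [[[0,0,0],[-2,0,0],1],[[0,0,0],[-2,0,0],1],[[0,0,0],[-2,0,0],1],[[0,0,0],[-2,0,0],1],[[0,0,0],[-2,0,0],1],[[0,0,0],[-2,0,0],1],[[0,0,0],[-2,0,0],1],[[0,0,0],[-2,0,0],1],[[0,0,0],[-2,0,0],1],[[0,0,0],[-2,0,0],1],[[0,0,0],[-3,0,0],1],[[0,0,0],[-3,0,0],1]]}}

```text
t: 14.75
tcp_pos: [0.5195, -0.0718, 0.027]
tool_rot: [0.704, 0.71, 0.0, 0.0]
force: [-0.2, -0.1, -1.5]
finger_gap: 0.322
gripper_force: 30.2
```

>>> {"op": "play_rows", "data": {"rows": [[[0,0,0],[-4,0,0],1],[[0,0,0],[-5,0,0],1],[[0,0,0],[-5,0,0],1],[[0,0,0],[-5,0,0],1],[[0,0,0],[-5,0,0],1],[[0,0,0],[-5,0,0],1],[[0,0,0],[-5,0,0],1],[[0,0,0],[-5,0,-1],1],[[0,0,0],[-6,0,-5],1],[[0,0,0],[-6,0,-10],1],[[0,0,0],[-6,0,-10],1],[[0,0,0],[-6,0,-10],1]]}}

```text
t: 15.75
tcp_pos: [0.52, -0.1351, 0.0642]
tool_rot: [0.704, 0.71, 0.0, 0.0]
force: [0.4, 0.8, -1.6]
finger_gap: 0.327
gripper_force: 30.1
```

>>> {"op": "play_rows", "data": {"rows": [[[0,0,0],[-5,0,-10],1],[[0,0,0],[-4,0,-10],1],[[0,0,0],[-3,0,-8],1],[[0,0,0],[0,0,-5],1],[[0,0,0],[0,0,0],1],[[0,0,0],[0,0,0],1]]}}

```text
t: 16.25
tcp_pos: [0.5198, -0.1461, 0.0962]
tool_rot: [0.704, 0.71, 0.0, 0.0]
force: [0.6, -0.5, -0.9]
finger_gap: 0.324
gripper_force: 30.2
```

Run:
```python
from h import *
s=st();print(s['q'].round(2))
a,_=save("side","s3"); b,_=save("top","t3")
r=lambda i,x0,y0,x1,y1:cv2.resize(i[y0:y1,x0:x1,::-1],(400,450),interpolation=cv2.INTER_CUBIC)
cv2.imwrite("pics/c3.png",np.hstack([r(a,290,200,410,335),r(b,225,215,325,327)]))
```

```text
t 16.25 tcp [ 0.5198 -0.1461  0.0962] yawY 0.49 z [ 2.e-04  0.e+00 -1.e+00] F [ 0.57 -0.5  -0.91] gap 0.324 gf 30.2 q6 -0.49
[-0.48  0.63  1.77  0.    0.75 -0.49]
```

View pics/c3.png

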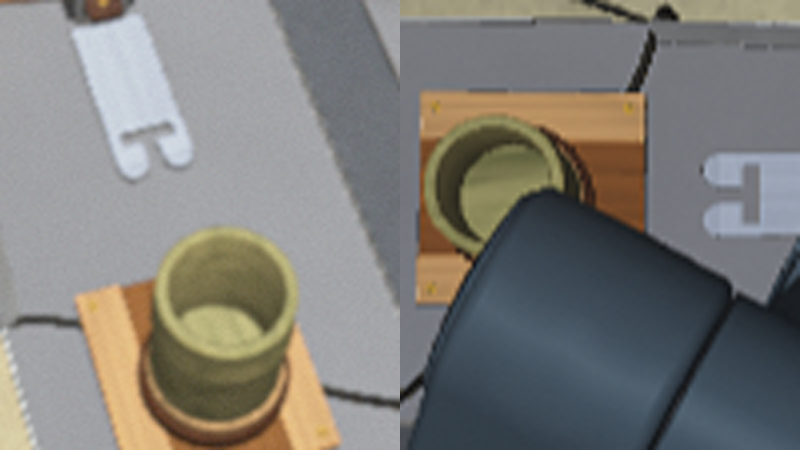

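The plate is out and held straight, slot and toes clear; the lamp stands upright on jig_a. Now carrying the plate to jig_b's approach line.

>>> {"op": "play_rows", "data": {"rows": [[[0,0,0],[-7,-8,0],1],[[0,0,0],[-14,-16,0],1],[[0,0,0],[-14,-16,0],1],[[0,0,0],[-14,-16,0],1],[[0,0,0],[-14,-16,0],1],[[0,0,0],[-14,-16,0],1],[[0,0,0],[-14,-16,0],1],[[0,0,0],[-14,-16,0],1],[[0,0,0],[-8,-9,0],1],[[0,0,2],[0,0,0],1],[[0,0,4],[0,0,0],1],[[0,0,5],[0,0,0],1]], "grip_force": 40}}

```text
t: 17.35
tcp_pos: [0.3907, -0.2607, 0.0955]
tool_rot: [0.77, 0.638, -0.0, -0.001]
force: [0.3, -0.1, -0.7]
finger_gap: 0.316
gripper_force: 43.2
```

>>> {"op": "play_rows", "data": {"rows": [[[0,0,5],[0,0,0],1],[[0,0,5],[0,0,0],1],[[0,0,5],[0,0,0],1],[[0,0,5],[0,0,0],1],[[0,0,5],[0,0,0],1],[[0,0,5],[0,0,0],1],[[0,0,5],[0,0,0],1],[[0,0,5],[0,0,0],1],[[0,0,5],[0,0,0],1],[[0,0,5],[0,0,0],1],[[0,0,5],[0,0,0],1],[[0,0,5],[0,0,0],1]]}}

```text
t: 18.35
tcp_pos: [0.391, -0.2602, 0.0954]
tool_rot: [0.986, 0.167, -0.001, -0.001]
force: [0.1, 0.2, -1.5]
finger_gap: 0.323
gripper_force: 43.1
```

>>> {"op": "play_rows", "data": {"rows": [[[0,0,5],[0,0,0],1],[[0,0,5],[0,0,0],1],[[0,0,5],[0,0,0],1],[[0,0,5],[0,0,0],1],[[0,0,5],[0,0,0],1],[[0,0,5],[0,0,0],1],[[0,0,0.4],[0,0,0],1],[[0,0,0],[0,0,0],1],[[0,0,0],[0,0,0],1]]}}

```text
t: 19.1
tcp_pos: [0.3914, -0.2603, 0.0957]
tool_rot: [0.996, -0.094, -0.0, -0.0]
force: [-0.8, -0.3, -1.5]
finger_gap: 0.323
gripper_force: 43.1
```

Run:
```python
from h import *
s=st()
a,_=save("side","s4"); b,_=save("top","t4")
r=lambda i,x0,y0,x1,y1:cv2.resize(i[y0:y1,x0:x1,::-1],(400,400),interpolation=cv2.INTER_CUBIC)
cv2.imwrite("pics/c4.png",np.hstack([r(a,250,130,360,240),r(b,360,215,460,315)]))
```

```text
t 19.1 tcp [ 0.3914 -0.2603  0.0957] yawY -100.81 z [-7.e-04  6.e-04 -1.e+00] F [-0.85 -0.34 -1.47] gap 0.323 gf 43.1 q6 0.93
```

View pics/c4.png

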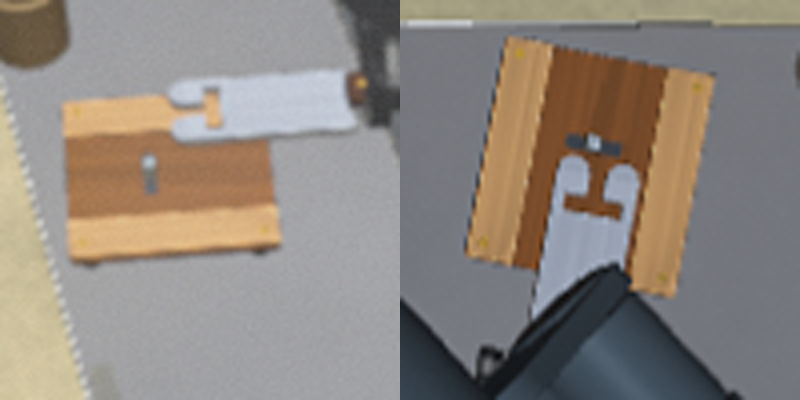

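Both crops: the plate floats over jig_b with its channel facing the pin (top pin px ≈(408.5,250.5), cross bar ≈(408.3,266.8)). I'll measure the offsets.

```bash
cat > meas.py <<'E'
from h import *
def meas(n,name,ztop,box,zb=.093,pinbox=None):
    im=cv2.imread(f"pics/{name}.png"); hsv=cv2.cvtColor(im,cv2.COLOR_BGR2HSV)
    x0,y0,x1,y1=box; k=np.zeros(im.shape[:2],np.uint8)
    k[y0:y1,x0:x1]=((im[y0:y1,x0:x1,2]>145)&(hsv[y0:y1,x0:x1,1]<60))
    c=max(cv2.findContours(k,0,1)[0],key=cv2.contourArea); h=cv2.convexHull(c)
    pts=onplane(n,c.reshape(-1,2),ztop)
    H=np.zeros_like(k); cv2.drawContours(H,[h],-1,1,-1); P=np.zeros_like(k); cv2.drawContours(P,[c],-1,1,-1)
    hole=((H>0)&(hsv[...,1]>90)&(hsv[...,0]<25)).astype(np.uint8)
    hc=max(cv2.findContours(hole,0,1)[0],key=cv2.contourArea)
    hp=np.argwhere(cv2.drawContours(np.zeros_like(k),[hc],-1,1,-1))[:,::-1]
    return pts,onplane(n,hp,ztop)
E
python3 - <<'E'
from meas import *
s=st(); yaw=np.radians(-10.9); J=np.array([[np.cos(yaw),np.sin(yaw)],[-np.sin(yaw),np.cos(yaw)]])
zt=s["tcp_pos"][2]-.0269+.032
pin={"top":(408.5,250.5),"side":(291,174.5)}
for n,nm,box in(("top","t4",(388,250,425,300)),("side","s4",(290,148,352,172))):
    pts,hp=meas(n,nm,zt,box); p=onplane(n,[pin[n]],.043)[0,:2]
    # jig-frame coords rel. to pin
    a=(pts[:,:2]-p)@J.T*1e3; hh=(hp[:,:2]-p)@J.T*1e3
    print(n,"pin",p.round(4),"pts x",a[:,0].min().round(1),a[:,0].max().round(1),"hole ctr",hh.mean(0).round(1),"hole x",hh[:,0].min().round(1),hh[:,0].max().round(1),"y",hh[:,1].min().round(1),hh[:,1].max().round(1),"n",len(hh))
    f=a[:,0].max()
    e=a[(a[:,0]<f-25)&(a[:,0]>f-(75 if n=="top" else 120))]
    for sgn in(1,-1):
        q=e[sgn*(e[:,1]-a[a[:,0]>f-60][:,1].mean())>18]; 
        if len(q)>3: pf=np.polyfit(q[:,0],q[:,1],1); print("  side",sgn,"slope deg",np.degrees(np.arctan(pf[0])).round(2),"y at slot",np.polyval(pf,f-32).round(1),len(q))
    tcp=J@(s["tcp_pos"][:2]-p)*1e3; print("  tcp rel pin",tcp.round(1))
E
```

```text
t 19.2 tcp [ 0.3916 -0.2604  0.0958] yawY -100.84 z [-3.e-04  3.e-04 -1.e+00] F [ 0.22 -0.27 -1.05] gap 0.321 gf 43.1 q6 0.94
top pin [ 0.5596 -0.2939] pts x -128.5 -19.5 hole ctr [-40.7   1.8] hole x -54.3 -18.5 y -16.4 20.4 n 91
  side 1 slope deg -4.04 y at slot 25.2 23
  side -1 slope deg 1.06 y at slot -22.3 23
  tcp rel pin [-171.3    1.1]
side pin [ 0.5599 -0.2892] pts x -161.2 -1.6 hole ctr [-12.9  -3.1] hole x -24.8 -3.9 y -13.4 11.6 n 34
  side 1 slope deg -10.61 y at slot 20.7 70
  side -1 slope deg -5.09 y at slot -42.6 35
  tcp rel pin [-170.6   -3.5]
```

>>> {"op": "play_rows", "data": {"rows": [[[0,0,0],[-4,0,10],1],[[0,0,0],[0,0,12],1],[[0,0,0],[0,0,12],1],[[0,0,0],[0,0,12],1],[[0,0,0],[0,0,10],1],[[0,0,0],[0,0,6],1],[[0,0,0],[0,0,3],1],[[0,0,0],[0,0,2],1],[[0,0,0],[0,0,0],1],[[0,0,0],[0,0,0],1]]}}

```text
t: 20.03
tcp_pos: [0.3881, -0.2599, 0.0292]
tool_rot: [0.995, -0.095, 0.0, 0.0]
force: [0.0, -0.6, -1.8]
finger_gap: 0.32
gripper_force: 43.1
```

Run:
```python
from h import *
s=st()
a,_=save("side","s5"); b,_=save("top","t5")
r=lambda i,x0,y0,x1,y1:cv2.resize(i[y0:y1,x0:x1,::-1],(400,400),interpolation=cv2.INTER_CUBIC)
cv2.imwrite("pics/c5.png",np.hstack([r(a,260,150,340,230),r(b,370,225,450,305)]))
```

```text
t 20.03 tcp [ 0.3881 -0.2599  0.0292] yawY -100.9 z [ 4.e-04 -5.e-04 -1.e+00] F [ 0.02 -0.59 -1.81] gap 0.32 gf 43.1 q6 0.93
```

View pics/c5.png

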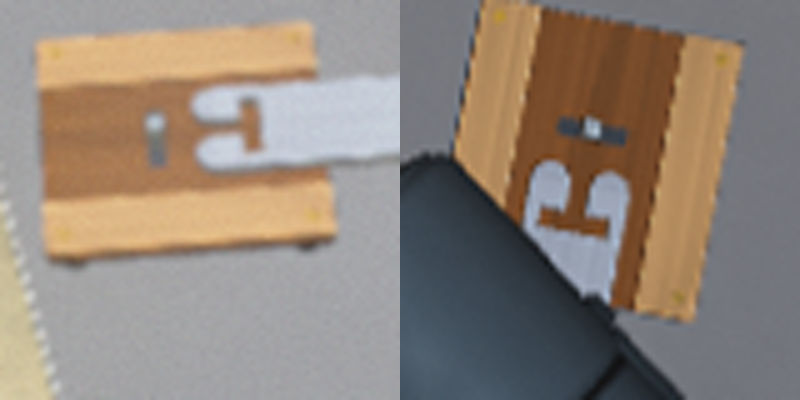

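Side: pin top at crop (155,123), channel mouth (215,128), cross bar centre (251,125). Top: pin (193,128), channel gap (182,185), cross bar centre (173,223).

Run:
```python
from meas import *
s=st(); yaw=np.radians(-10.9); J=np.array([[np.cos(yaw),np.sin(yaw)],[-np.sin(yaw),np.cos(yaw)]])
zt=.0343
for n,o,pin,L in(("side",(260,150),(155,123),[(215,128),(251,125),(248,97),(254,152)]),("top",(370,225),(193,128),[(182,185),(173,223),(140,216),(207,230)])):
    f=lambda p:(np.array(o)+(np.array(p,float)+.5)/5-.5)
    P=onplane(n,[f(pin)],.043)[0,:2]
    Q=onplane(n,[f(p) for p in L],zt)[:,:2]
    print(n,"pin",P.round(4),"mouth/bar ctr/bar ends rel pin",((Q-P)@J.T*1e3).round(1).tolist())
    # side edges by mask
for n,nm,box in(("side","s5",(297,160,345,186)),("top","t5",(392,252,425,290))):
    pts,hp=meas(n,nm,zt,box); a=pts[:,:2]@J.T*1e3
    f=a[:,0].max(); c=a[(a[:,0]>f-25)][:,1]
    mid=(c.max()+c.min())/2; print(n,"front x",f.round(1),"toes y",c.min().round(1),c.max().round(1),"mid",mid.round(1),"hole",(hp[:,:2]@J.T*1e3).mean(0).round(1))
    for sg in(1,-1):
        q=a[(a[:,0]<f-12)&(a[:,0]>f-(90 if n=="side" else 45))&(sg*(a[:,1]-mid)>22)]
        if len(q)>4: print("  edge",sg,np.degrees(np.arctan(np.polyfit(q[:,0],q[:,1],1)[0])).round(2),len(q))
    # bearer inner edges dir
print("pins in J", [(J@onplane(n,[p],.043)[0,:2]*1e3).round(1).tolist() for n,p in(("side",(290.6,174.2)),("top",(408.2,250.2)))], "tcp J",(J@s["tcp_pos"][:2]*1e3).round(1))
```

```text
t 20.13 tcp [ 0.3882 -0.2599  0.0294] yawY -100.9 z [ 7.e-04 -7.e-04 -1.e+00] F [ 0.21 -0.28 -0.63] gap 0.321 gf 43.1 q6 0.93
side pin [ 0.5607 -0.2906] mouth/bar ctr/bar ends rel pin [[-33.2, -0.3], [-53.5, -0.6], [-53.4, -20.7], [-53.7, 18.4]]
top pin [ 0.5605 -0.2931] mouth/bar ctr/bar ends rel pin [[-31.9, -0.9], [-54.0, 0.1], [-53.7, 19.0], [-54.1, -19.3]]
side front x 584.4 toes y -209.0 -151.3 mid -180.2 hole [ 530.8 -217.5]
  edge 1 -6.04 41
  edge -1 14.97 32
top front x 581.7 toes y -208.7 -154.8 mid -181.8 hole [ 561.4 -181.1]
  edge 1 3.7 12
  edge -1 -2.03 15
pins in J [[605.5, -179.3], [605.8, -181.8]] tcp J [ 430.3 -181.8]
```

Both views agree: the channel is in line with the pin within 0.6 mm, and the slot is 53.7 mm short of it. Lowering and sliding in.

>>> {"op": "play_rows", "data": {"rows": [[[0,0,0],[0,-0.3,1],1],[[0,0,0],[0,0,1],1],[[0,0,0],[3,0,0],1],[[0,0,0],[3,0,0],1],[[0,0,0],[3,0,0],1],[[0,0,0],[3,0,0],1],[[0,0,0],[2,0,0],1],[[0,0,0],[1.5,0,0],1],[[0,0,0],[1.5,0,0],1],[[0,0,0],[1.5,0,0],1],[[0,0,0],[1.5,0,0],1],[[0,0,0],[0,0,0],1]]}}

```text
t: 21.13
tcp_pos: [0.408, -0.2633, 0.0269]
tool_rot: [0.995, -0.095, 0.0, 0.0]
force: [0.6, 0.9, -1.1]
finger_gap: 0.319
gripper_force: 43.2
```

```bash
cat >> h.py <<'E'
def js():
    s=st(); a=np.radians(-10.9); J=np.array([[np.cos(a),np.sin(a)],[-np.sin(a),np.cos(a)]])
    print("jig rel start",((J@s["tcp_pos"][:2])*1e3-[430.3,-181.8]).round(2),"F jig",(J@s["force"][:2]).round(2),"T",s["ft_torque"].round(2))
E
python3 -c "
from h import *
js()"
```

```text
t 21.13 tcp [ 0.408  -0.2633  0.0269] yawY -100.9 z [ 5.e-04 -4.e-04 -1.e+00] F [ 0.57  0.88 -1.15] gap 0.319 gf 43.2 q6 0.96
jig rel start [20.17  0.36] F jig [0.39 0.97] T [ 0.02 -0.03 -0.03]
```

>>> {"op": "play_rows", "data": {"rows": [[[0,0,0],[1.5,0,0],1],[[0,0,0],[1.5,0,0],1],[[0,0,0],[1.5,0,0],1],[[0,0,0],[1.5,0,0],1],[[0,0,0],[1.5,0,0],1],[[0,0,0],[1.5,0,0],1],[[0,0,0],[1.5,0,0],1],[[0,0,0],[1.5,0,0],1]]}}

```text
t: 21.8
tcp_pos: [0.4196, -0.2655, 0.0269]
tool_rot: [0.995, -0.095, -0.0, 0.0]
force: [0.2, 0.4, -0.1]
finger_gap: 0.321
gripper_force: 43.2
```

```bash
python3 -c "
from h import *
js()"
```

```text
t 21.8 tcp [ 0.4196 -0.2655  0.0269] yawY -100.91 z [-0. -0. -1.] F [ 0.22  0.39 -0.1 ] gap 0.321 gf 43.2 q6 0.97
jig rel start [31.91  0.46] F jig [0.14 0.43] T [0.04 0.12 0.  ]
```

>>> {"op": "play_rows", "data": {"rows": [[[0,0,0],[2,0,0],1],[[0,0,0],[2,0,0],1],[[0,0,0],[2,0,0],1],[[0,0,0],[2,0,0],1],[[0,0,0],[2,0,0],1],[[0,0,0],[2,0,0],1],[[0,0,0],[2,0,0],1],[[0,0,0],[1.5,0,0],1],[[0,0,0],[1,0,0],1],[[0,0,0],[1,0,0],1],[[0,0,0],[1,0,0],1],[[0,0,0],[0,0,0],1]]}}

```text
t: 22.8
tcp_pos: [0.4378, -0.2691, 0.0269]
tool_rot: [0.995, -0.095, 0.0, 0.0]
force: [0.1, -0.2, -0.5]
finger_gap: 0.319
gripper_force: 43.2
```

```bash
python3 -c "
from h import *
js()"
```

```text
t 22.8 tcp [ 0.4378 -0.2691  0.0269] yawY -100.91 z [ 3.e-04 -2.e-04 -1.e+00] F [ 0.14 -0.23 -0.53] gap 0.319 gf 43.2 q6 0.99
jig rel start [50.52  0.38] F jig [ 0.18 -0.2 ] T [ 0.05 -0.03  0.07]
```

>>> {"op": "play_rows", "data": {"rows": [[[0,0,0],[0.5,0,0],1],[[0,0,0],[0.5,0,0],1],[[0,0,0],[0,0,0],1],[[0,0,0],[0,0,0],1]]}}

```text
t: 23.13
tcp_pos: [0.4386, -0.2691, 0.0269]
tool_rot: [0.995, -0.095, 0.0, 0.0]
force: [0.1, -0.1, 0.1]
finger_gap: 0.319
gripper_force: 43.2
```

```bash
python3 -c "
from h import *
js()"
```

```text
t 23.13 tcp [ 0.4386 -0.2691  0.0269] yawY -100.91 z [ 1.e-04 -0.e+00 -1.e+00] F [ 0.07 -0.1   0.1 ] gap 0.319 gf 43.2 q6 0.99
jig rel start [51.3   0.45] F jig [ 0.08 -0.08] T [ 0.01 -0.02  0.04]
```

Step on gently until the back wall is felt.

>>> {"op": "play_rows", "data": {"rows": [[[0,0,0],[0.5,0,0],1],[[0,0,0],[0.5,0,0],1],[[0,0,0],[0.5,0,0],1],[[0,0,0],[0.5,0,0],1],[[0,0,0],[0,0,0],1],[[0,0,0],[0,0,0],1]]}}

```text
t: 23.63
tcp_pos: [0.4407, -0.2696, 0.0269]
tool_rot: [0.995, -0.095, 0.0, 0.0]
force: [0.4, 0.6, -0.7]
finger_gap: 0.324
gripper_force: 43.2
```

>>> {"op": "play_rows", "data": {"rows": [[[0,0,0],[0.5,0,0],1],[[0,0,0],[0.5,0,0],1],[[0,0,0],[0,0,0],1],[[0,0,0],[0,0,0],1]]}}

```text
t: 23.97
tcp_pos: [0.4416, -0.2698, 0.0269]
tool_rot: [0.995, -0.095, 0.0, 0.0]
force: [-1.1, -0.4, -0.1]
finger_gap: 0.319
gripper_force: 43.2
```

>>> {"op": "play_rows", "data": {"rows": [[[0,0,0],[0.5,0,0],1],[[0,0,0],[0.5,0,0],1],[[0,0,0],[0,0,0],1],[[0,0,0],[0,0,0],1]]}}

```text
t: 24.3
tcp_pos: [0.4417, -0.2695, 0.0268]
tool_rot: [0.995, -0.095, -0.001, -0.0]
force: [-3.5, -1.0, 0.8]
finger_gap: 0.317
gripper_force: 43.3
```

```bash
python3 -c "
from h import *
js()"
```

```text
t 24.3 tcp [ 0.4417 -0.2695  0.0268] yawY -100.92 z [-0.0014  0.001  -1.    ] F [-3.5  -0.98  0.76] gap 0.317 gf 43.3 q6 1.0
jig rel start [54.44  0.65] F jig [-3.25 -1.62] T [-0.12  0.44 -0.14]
```

Back wall felt at 54.4 mm (53.7 + the 0.75 play, as it must be). Back off to the middle of the play, then sideways toward jig -y, the roomier side since the pin stands about 2 mm off to +y.

>>> {"op": "play_rows", "data": {"rows": [[[0,0,0],[-0.9,0,0],1],[[0,0,0],[-0.8,0,0],1],[[0,0,0],[0,0,0],1],[[0,0,0],[0,1,0],1],[[0,0,0],[0,1,0],1],[[0,0,0],[0,1,0],1],[[0,0,0],[0,1,0],1],[[0,0,0],[0,0,0],1],[[0,0,0],[0,0,0],1]]}}

```text
t: 25.05
tcp_pos: [0.4403, -0.2738, 0.0269]
tool_rot: [0.995, -0.095, 0.0, 0.0]
force: [0.7, -0.7, -1.5]
finger_gap: 0.319
gripper_force: 43.1
```

```bash
python3 -c "
from h import *
js()"
```

```text
t 25.05 tcp [ 0.4403 -0.2738  0.0269] yawY -100.93 z [ 4.e-04 -4.e-04 -1.e+00] F [ 0.69 -0.71 -1.54] gap 0.319 gf 43.1 q6 0.99
jig rel start [53.79 -3.79] F jig [ 0.82 -0.57] T [-0.06  0.01  0.01]
```

>>> {"op": "play_rows", "data": {"rows": [[[0,0,0],[0,1,0],1],[[0,0,0],[0,1,0],1],[[0,0,0],[0,1,0],1],[[0,0,0],[0,1,0],1],[[0,0,0],[0,1,0],1],[[0,0,0],[0,1,0],1],[[0,0,0],[0,1,0],1],[[0,0,0],[0,1,0],1],[[0,0,0],[0,0.5,0],1],[[0,0,0],[0,0.5,0],1],[[0,0,0],[0,0,0],1],[[0,0,0],[0,0,0],1]]}}

```text
t: 26.05
tcp_pos: [0.4384, -0.2824, 0.0269]
tool_rot: [0.995, -0.095, 0.0, 0.0]
force: [-0.4, 0.1, 1.4]
finger_gap: 0.322
gripper_force: 43.2
```

```bash
python3 -c "
from h import *
js()"
```

```text
t 26.05 tcp [ 0.4384 -0.2824  0.0269] yawY -100.92 z [ 0.e+00 -1.e-04 -1.e+00] F [-0.4   0.1   1.37] gap 0.322 gf 43.2 q6 0.97
jig rel start [ 53.56 -12.66] F jig [-0.41  0.03] T [-0.03  0.03 -0.04]
```

>>> {"op": "play_rows", "data": {"rows": [[[0,0,0],[0,0.5,0],1],[[0,0,0],[0,0.5,0],1],[[0,0,0],[0,0,0],1],[[0,0,0],[0,0,0],1]]}}

```text
t: 26.38
tcp_pos: [0.4382, -0.2834, 0.0269]
tool_rot: [0.995, -0.095, 0.0, 0.0]
force: [-0.0, 1.5, -1.1]
finger_gap: 0.322
gripper_force: 43.2
```

```bash
python3 -c "
from h import *
js()"
```

```text
t 26.38 tcp [ 0.4382 -0.2834  0.0269] yawY -100.91 z [ 0. -0. -1.] F [-0.03  1.45 -1.15] gap 0.322 gf 43.2 q6 0.97
jig rel start [ 53.56 -13.59] F jig [-0.3   1.42] T [ 0.03 -0.01  0.01]
```

>>> {"op": "play_rows", "data": {"rows": [[[0,0,0],[0,0.5,0],1],[[0,0,0],[0,0.5,0],1],[[0,0,0],[0,0,0],1],[[0,0,0],[0,0,0],1]]}}

```text
t: 26.72
tcp_pos: [0.438, -0.2843, 0.0269]
tool_rot: [0.995, -0.095, -0.0, -0.0]
force: [0.3, 0.4, 0.7]
finger_gap: 0.319
gripper_force: 43.2
```

>>> {"op": "play_rows", "data": {"rows": [[[0,0,0],[0,0.5,0],1],[[0,0,0],[0,0.5,0],1],[[0,0,0],[0,0,0],1],[[0,0,0],[0,0,0],1]]}}

```text
t: 27.05
tcp_pos: [0.4379, -0.2847, 0.0269]
tool_rot: [0.995, -0.095, -0.0, -0.0]
force: [2.4, 3.7, 0.2]
finger_gap: 0.321
gripper_force: 43.4
```

```bash
python3 -c "
from h import *
js()"
```

```text
t 27.05 tcp [ 0.4379 -0.2847  0.0269] yawY -100.88 z [-1.e-04  6.e-04 -1.e+00] F [2.38 3.71 0.18] gap 0.321 gf 43.4 q6 0.97
jig rel start [ 53.54 -14.99] F jig [1.64 4.09] T [ 0.69 -0.5   0.37]
```

End of the cross bar felt at 15 mm: locked, x still mid-play. Relax, release, retreat.

>>> {"op": "play_rows", "data": {"rows": [[[0,0,0],[0,-0.6,0],1],[[0,0,0],[0,0,0],1],[[0,0,0],[0,0,0],0.6],[[0,0,0],[0,0,0],0.5],[[0,0,0],[0,0,0],0.3],[[0,0,0],[0,0,0],0.1],[[0,0,0],[0,0,0],0.1]], "grip_force": 20}}

```text
t: 27.63
tcp_pos: [0.4379, -0.2851, 0.027]
tool_rot: [0.995, -0.095, 0.0, 0.0]
force: [-0.5, 0.5, 0.7]
finger_gap: 0.892
gripper_force: 0.0
```

>>> {"op": "play_rows", "data": {"rows": [[[0,0,0],[0,0,-5],0.1],[[0,0,0],[0,0,-10],0.1],[[0,0,0],[0,0,-15],0.1],[[0,0,0],[0,0,-20],0.1],[[0,0,0],[-10,0,-20],0.1],[[0,0,0],[-10,0,-20],0.1],[[0,0,0],[-10,0,-20],0.1],[[0,0,0],[0,0,-20],0.1],[[0,0,0],[0,0,-20],0.1],[[0,0,0],[0,20,-10],0.1],[[0,0,0],[0,25,0],0.1],[[0,0,0],[0,25,0],0.1]]}}

```text
t: 28.63
tcp_pos: [0.3955, -0.3484, 0.1893]
tool_rot: [0.996, -0.094, 0.001, 0.001]
force: [1.3, 0.2, -0.9]
finger_gap: 0.9
gripper_force: 0.0
```

>>> {"op": "play_rows", "data": {"rows": [[[0,0,0],[0,30,0],0.1],[[0,0,0],[0,30,0],0.1],[[0,0,0],[0,30,0],0.1],[[0,0,0],[0,30,0],0.1],[[0,0,0],[0,20,0],0.1],[[0,0,0],[0,0,0],0.1],[[0,0,0],[0,0,0],0.1]]}}

```text
t: 29.22
tcp_pos: [0.3682, -0.4858, 0.1875]
tool_rot: [0.995, -0.096, 0.0, 0.0]
force: [-0.2, 1.2, 0.5]
finger_gap: 0.899
gripper_force: 0.0
```

Run:
```python
from h import *
s=st()
a,_=save("side","s6"); b,_=save("top","t6")
r=lambda i,x0,y0,x1,y1:cv2.resize(i[y0:y1,x0:x1,::-1],(400,300),interpolation=cv2.INTER_CUBIC)
cv2.imwrite("pics/c6.png",np.vstack([np.hstack([r(a,255,145,351,217),r(b,365,222,461,294)]),np.hstack([r(a,290,250,410,340),r(b,222,225,318,297)])]))
```

```text
t 29.22 tcp [ 0.3682 -0.4858  0.1875] yawY -101.02 z [ 3.e-04 -2.e-04 -1.e+00] F [-0.25  1.16  0.46] gap 0.899 gf 0.0 q6 0.66
```

View pics/c6.png

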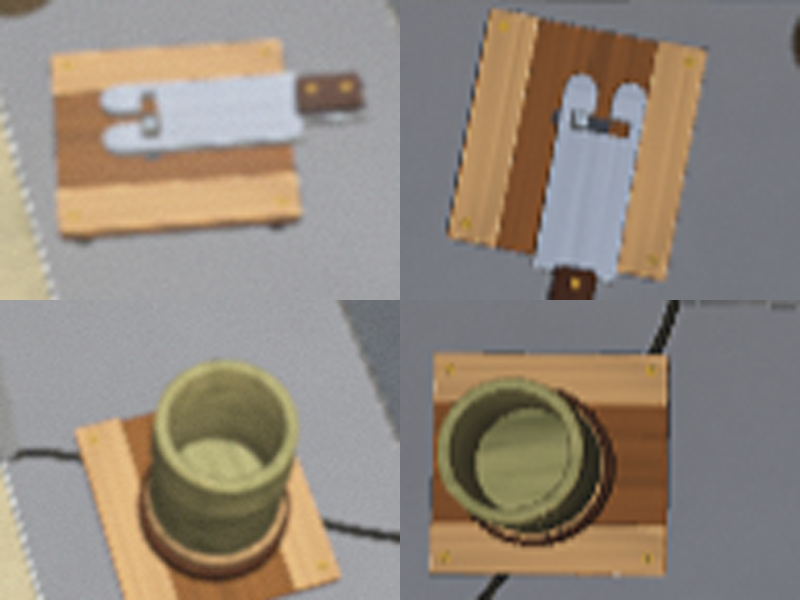

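The plate lies flat and home with the pin at the end of its cross bar (top crop (578,120)). The lamp stands upright and concentric on jig_a's bearers. The gripper is clear.

```bash
python3 -c "
from station import *
print(sign_off())"
```

```text
the job is handed in; nothing more can be done
None
```

The plate is out from under the lamp and locked behind jig_b's pin. In the last pictures the lamp stands upright on jig_a's bearers. I handed the job in at about 29 s; no verdict came back.

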